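Lock the binoculars in the demonstration stand

ROBOT

A 6-joint arm with a two-finger parallel gripper is mounted at the origin on the work surface. World frame = base frame: x ahead of the robot, y to its left, z up, the work surface at z = 0. Lengths are in mm, angles in rad, forces in N, time in s.
With the tool pointing down it reaches from about 275 to 850 mm from the base axis. Payload 19 kg.
Tool frame: the origin (TCP) lies at the very end of the fingers, on their centre line; the grasp point (between the pads) lies behind it (bot.hold_point_z is the z of the grasp point in the tool frame, in mm); z points along the fingers, x is the direction in which the jaws open and shut, and the axes are right-handed (so a half turn about z gives the same grasp; the last joint's range is limited). The gripper opens to 85 mm and grips with 20 to 120 N. Pads are 22 mm wide; open, the fingers measure 114 mm over their backs; the gripper's body (76 mm by 85 mm) begins 54 mm behind the grasp point. The pads swing forward as they close: fully open they stand 13 mm farther back than shut.
Start: joints at [1.006, 0.15, 1.437, -0, 1.554, -0.134], TCP at [240.118, 522.43, 231.267] pointing down, gripper open.
Joint ranges: [-2.8, 2.8], [-0.68, 2.1], [0.12, 2.68], [-1.39, 4.53], [0.16, 2.79], [-2.81, 2.81]. Speed limits (rad/s): [1.89, 1.89, 2.22, 3.01, 3.01, 3.01].

INTERFACE

Orientations are given as a rotation vector (axis times angle).
In Python, from plant import bot, hand, status, cams gives the robot as it stands. Calls block until the motion is done:
- bot.reach(position, orientation): joint-space move of the TCP to a pose.
- bot.move_straight(position, orientation=None, velocity=150): straight line of the TCP; orientation=None keeps the orientation; velocity is the mean speed in mm/s.
- bot.move_j(angles): joint-space move.
- hand.grip(opening, force=None): finger opening in mm; force is the grip in N (None keeps the last); returns when the fingers have stopped.
- bot.hold(seconds).
- bot.solve_ik(position, orientation): joint angles nearest the present ones, or None.
- status.read_state(): the state.
- cams.snapshot(name): name is "side" or "top"; returns a dict with "frame" (384x512x3 uint8, blue, green, red), "z_map" (384x512 float32, mm along the optical axis (not along the pixel's ray), 0 where there is no reading), "mtx" (3x3 intrinsics, pixels), "camera_from_world" (4x4, takes a point from world to camera coordinates). Camera axes: x right, y down, z forward; pixel columns grow to the right and rows downward; lengths in mm; the calibration is good to about 2 mm. A picture is of the moment at which its call begins.
A pose or a line that the arm cannot do raises bot.MotionError and nothing moves.
- bot.finish_job(): hands the job in, once; it reports no verdict.
The state is a dict: "t": time; "joint_pos": joint angles; "dq": joint speeds; "effort": joint torques, N m; "tcp_pos": TCP position; "tcp_rot": TCP orientation; "wrist_force": force on the tool from outside, world axes, zero at the start; "moment": the same for the moment, N m; "width": finger opening in mm.
Only numpy, scipy, OpenCV 4.12 (cv2) and the standard library are available. Lean on these libraries where they do the work, as an engineer would, in place of code of your own. Each camera call takes 0.05 s, during which the arm holds its last target. There are 200 camera calls.

TASK

Make the binoculars fast in the demonstration stand: slide the bar by its post until its jaw squeezes them gently against the sprung pad, then slide the thumb wedge along its ramp with a firm push until it jams the bar. Do not force either of them, leave the other goods where they are, and let go of everything.

Things in the scene. Friction and masses are not known exactly. Their poses are not given: they have to be found in the camera images.
- stand: Fixed grey base plate, 12 mm thick, turned differently each start. Its frame (all x, y in mm below): origin on the table, plate from x -200 to 200, y -110 to 120; +x is the way bar and wedge are pushed, towards the end post (block 110 mm wide, 58 mm high, at x 179..195); +z up.
- bar: Steel bar, 280 x 20 x 20 mm, top 34 mm above the table, sliding along the stand's x at y -30, with an upright cross jaw (12 mm thick, y -35..100, top 55 mm above the table) and a post. Origin: on the plate under the post; starts at x -150 to -115, can go to x -50. Jaw's pressing face 105 mm ahead (+x) of the post's axis. Drags with about 4 N and stays where it is left.
- post (a point): The bar's upright round post, 16 mm diameter, with a 22 mm head of 6 mm at its very top, 92 mm above the table; it stands free from 34 mm up. This point is on its axis, 77 mm above the table. The space behind it (towards -x) is free for pushing.
- jaw_face (a point): Centre of the jaw's pressing face, which looks to the stand's +x.
- pad: Rubber pad, 10 x 90 x 34 mm, in front of the end post, sprung: it gives at 1.5 N per mm, at most 12 mm, towards +x. Origin: on the plate's top, in the middle of its pressing face, which faces -x, at x 150 when free.
- binoculars: Black binoculars, about 450 g, on the stand between jaw and pad, barrels side by side: 120 mm across along the stand's x, 105 mm along y, 48 mm high. Origin: underside, mid-width. Start 3 to 12 mm short of the pad; slide with 2 to 4 N of drag. Over 25 N from the jaw harms them; push the post with 10 to 14 N.
- ramp: Dark steel ramp block, 150 mm long, top 36 mm above the table, bolted on the plate on the bar's -y side. Its face guides the wedge at 1:6 to the bar, closing towards +x. Origin: underside, at x 40, y -80, but bolted up to 0.7 mm nearer to or farther from the bar each start.
- wedge: Steel thumb wedge, 64 mm long, top 37 mm above the table, captive on the ramp: slides only along 0.986 of the stand's +x and 0.164 of +y (towards the bar). In its face a brass shoe, screw-set to stand out 0 to 3 mm (unknown), so it jams anywhere from 8 to 36 mm of its 55 mm travel. Origin: mid-length of that face; rearmost about x 18, y -45. Starts loose, 0 to 6 mm on; drags 6 N.
- thumb (a point): The wedge's upright thumb tab: 18 mm along x, 14 mm along y, free from 37 to 80 mm above the table and behind (-x); this point is in its middle, 67 mm above the table. Once the wedge meets the bar the push rises steeply. 16 to 20 N jams it; over 28 N scores the bar. It holds when let go. Jamming draws the bar slightly towards the binoculars.
- monocular: Bystander: standing black tube, 34 mm diameter, 80 mm tall; origin under its centre. Stands beyond the ramp block.
- torch: Bystander: black pocket torch lying on the table near the post's end of the stand, 115 mm long, 31 mm thick; origin underside.
- lens_cap: Bystander: black disc, 42 mm diameter, 8 mm thick, on the plate behind the jaw; origin underside centre.
- spare_binoculars: Bystander: smaller binoculars, 102 mm wide, lying on the table away from the stand; origin underside.
- carton: Bystander: cardboard box 110 x 120 x 55 mm; origin underside centre.
- flask: Bystander: standing steel flask, 68 mm diameter, 200 mm tall; origin underside centre.
- glasses_case: Bystander: black spectacle case 155 x 60 x 38 mm; origin underside centre.
Not all that is in view belongs to the job. Leave any orange or white look-alike of the binoculars alone.

How it is judged (in metres and radians):
On the way, in this order (a step that is already met when the one before it is completed fails the run):
1. the bar's jaw squeezes the binoculars against the sprung pad (contact force between each of bar, pad and binoculars above 0.5 N), for 0.2 s.
2. the wedge jams the bar (contact force between wedge and bar above 10 N), for 0.2 s.
At the end, for the whole second after the job is handed in: The binoculars lie level (within 0.15 rad) and at rest on the stand, pressed by both the jaw and the sprung pad (each over 0.5 N), and the wedge, let go, stays jammed against the bar with more than 10 N; bar and wedge are still (all of step 1 and contact force between wedge and bar above 10 N and angle between binoculars's own z axis and vertical below 0.15 rad and linear speed of binoculars below 0.01 m/s and linear speed of each of bar, wedge below 0.005 m/s); the robot touches nothing.
It fails at once if the jaw presses the binoculars with more than 25 N (contact force between bar and binoculars above 25 N).
It fails at once if the wedge is driven so hard that it presses the bar with more than 50 N (contact force between wedge and bar above 50 N).
It fails at once if another article on the stall is moved more than 20 mm (distance of any of monocular, torch, lens_cap, spare_binoculars, carton, flask, glasses_case from where it was at the start of the episode above 0.02 m).
It also fails if it takes over 48 s, if anything falls off the work surface, if the arm or the gripper's body presses on something with over 40 N, if the wrist force passes 120 N, or if a joint passes its speed limit or range.

## Working session

There is one attempt and no reset: what is moved stays moved. The work goes in short steps, each a Python script; the robot and the scene stay as the last script left them, time stands still between calls to the robot, and variables do not carry over. Pictures are saved under pics/ and viewed, about 8 in all and at most 12, crops included, and the job is handed in when it is done.

```bash
ls; mkdir -p pics; python3 - <<'E'
from plant import bot,hand,status,cams
import cv2,numpy as np
for n in("top","side"):
    s=cams.snapshot(n); np.savez(f"{n}0.npz",**s); cv2.imwrite(f"pics/{n}0.png",cv2.resize(s["frame"],(768,576)))
    print(n,s["mtx"].tolist(),np.round(s["camera_from_world"],3).tolist())
print(status.read_state(),bot.hold_point_z)
E
```

```text
pics
top [[362.6466599671885, 0.0, 258.8565860701781], [0.0, 362.6466599671885, 190.73499315737607], [0.0, 0.0, 1.0]] [[-0.003, -1.0, -0.011, -6.373], [-0.984, 0.005, -0.178, 510.566], [0.178, 0.01, -0.984, 1181.478], [0.0, 0.0, 0.0, 1.0]]
side [[483.6169120335943, 0.0, 249.16262177673858], [0.0, 483.6169120335943, 190.0298779703301], [0.0, 0.0, 1.0]] [[0.985, 0.173, 0.019, -523.38], [0.111, -0.54, -0.834, 0.122], [-0.134, 0.824, -0.551, 1699.476], [0.0, 0.0, 0.0, 1.0]]
{'t': 0.1, 'joint_pos': array([ 1.00594567e+00,  1.50941856e-01,  1.43793577e+00,  2.43029607e-06,
        1.55380388e+00, -1.34000671e-01]), 'dq': array([ 0.00116505,  0.00115946, -0.00103507, -0.00025073, -0.00163842,
        0.0003157 ]), 'effort': array([ 2.26616823e-03, -7.14386773e+01, -5.71788490e+01, -4.23513093e-04,
        7.14433219e-03,  2.42415035e-04]), 'tcp_pos': array([240.0468032 , 522.26071518, 230.74802736]), 'tcp_rot': array([ 2.64456985e+00,  1.69498592e+00, -1.55175419e-03]), 'wrist_force': array([ 0.54160596, -0.04333306,  0.5632498 ]), 'moment': array([-0.03000155,  0.01783839, -0.02594431]), 'width': 85.58099758495332} -18.700000000000003
```

View pics/top0.png

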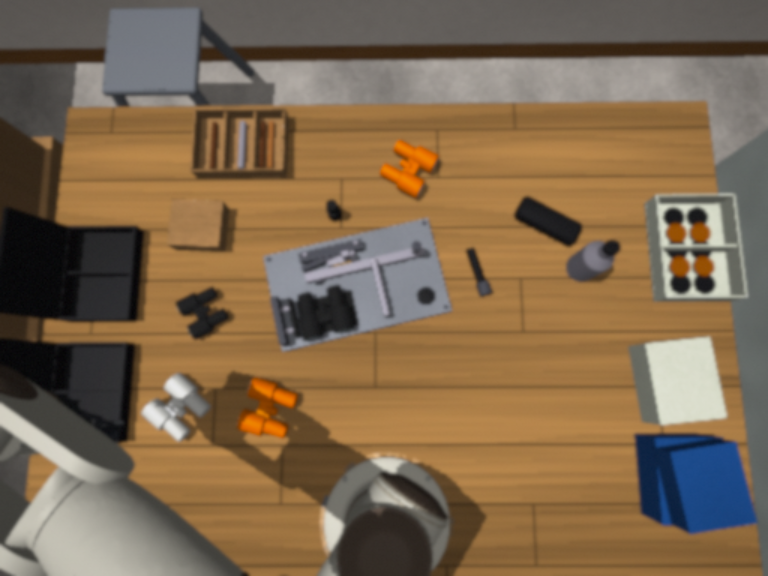

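View pics/side0.png

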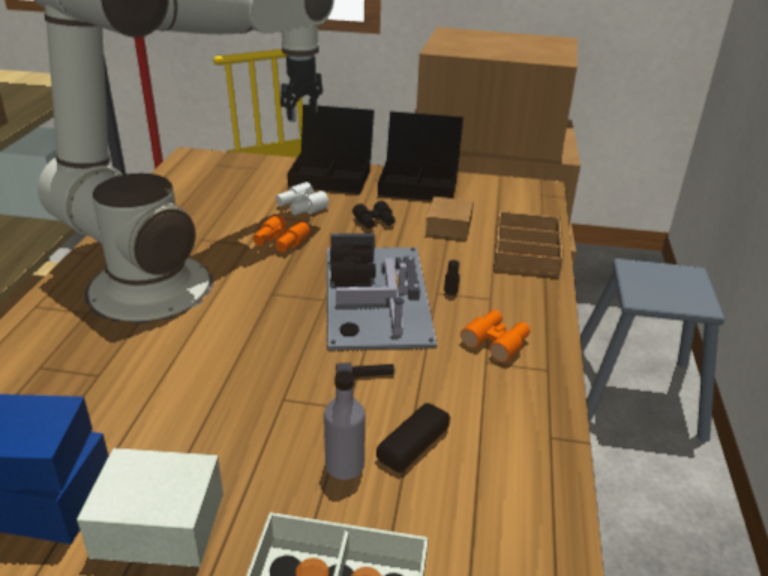

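The top view shows the stand with corners at about (265,257), (427,219), (451,311) and (283,349). The end post is at the left, so stand +x is roughly world +y. The bar's post is near (418,248), the ramp and wedge near (335,250), and the binoculars near (327,312).

```bash
cat > h.py <<'E'
import numpy as np,cv2
def ray(s,uv,z):
    T=s["camera_from_world"];R=T[:3,:3];c=-R.T@T[:3,3]
    uv=np.atleast_2d(np.array(uv,float));d=np.c_[uv,np.ones(len(uv))]@np.linalg.inv(s["mtx"]).T@R
    return c+d*((z-c[2])/d[:,2])[:,None]
def proj(s,P):
    P=np.atleast_2d(P);p=(P@s["camera_from_world"][:3,:3].T+s["camera_from_world"][:3,3])@s["mtx"].T
    return p[:,:2]/p[:,2:]
E
python3 - <<'E'
from h import *
for n,(x0,y0,x1,y1) in {"top":(165,135,310,240),"side":(205,145,300,240)}.items():
    s=dict(np.load(n+"0.npz")); f=s["frame"]
    hsv=cv2.cvtColor(f,cv2.COLOR_BGR2HSV); m=((hsv[...,1]<75)|(hsv[...,0]>90)).astype(np.uint8)*255
    mm=np.zeros_like(m);mm[y0:y1,x0:x1]=m[y0:y1,x0:x1]
    c=max(cv2.findContours(mm,0,2)[0],key=cv2.contourArea)[:,0]
    w=ray(s,c,12.)[:,:2].astype(np.float32); r=cv2.minAreaRect(w); print(n,r)
    P=cv2.boxPoints(r); px=proj(s,np.c_[P,np.full(4,12.)])
    k=5 if n=="top" else 6
    im=cv2.resize(f[y0:y1,x0:x1],None,fx=k,fy=k,interpolation=cv2.INTER_CUBIC)
    cv2.polylines(im,[np.int32((px+.5-[x0,y0])*k)],True,(0,0,255),1)
    cv2.imwrite(f"pics/{n}c.png",im)
E
```

```text
top ((524.7949829101562, 68.40335083007812), (232.24180603027344, 403.78741455078125), 13.285979270935059)
side ((519.5005493164062, 94.70368957519531), (228.39463806152344, 488.27752685546875), 13.041869163513184)
```

View pics/topc.png

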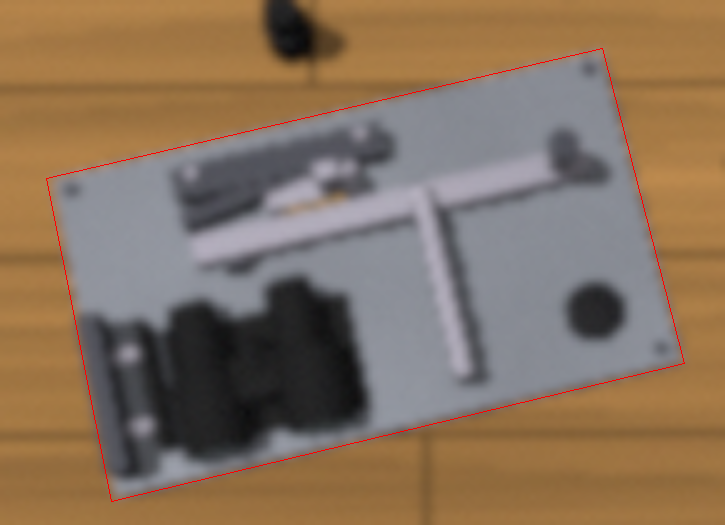

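View pics/sidec.png

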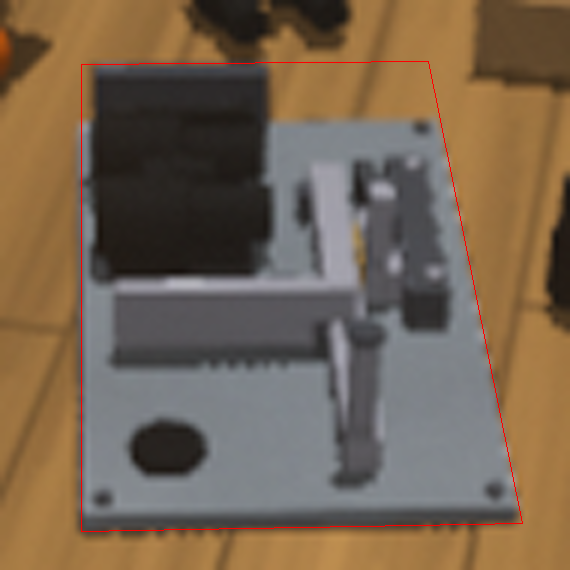

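The crops confirm the plate outline. In the top crop (5x) the post head is at (565,148) and the thumb tab's light top is near (335,168). In the side crop (6x) the post head is at (362,333) and the tab top is near (383,190).

```bash
cat >> h.py <<'E'
A=np.deg2rad(103.286);X=np.array([np.cos(A),np.sin(A)]);Y=np.array([-X[1],X[0]])
O=np.array([524.8,68.4])-5*Y
def w(x,y,z): return np.r_[O+x*X+y*Y,z]
def st(P): P=np.atleast_2d(P); return np.c_[(P[:,:2]-O)@X,(P[:,:2]-O)@Y,P[:,2]]
from scipy.spatial.transform import Rotation as Ro
def rot(sgn=1): # tool z down, tool x along +-stand y
    x=sgn*np.r_[Y,0];z=np.r_[0,0,-1.];return Ro.from_matrix(np.c_[x,np.cross(z,x),z]).as_rotvec()
E
python3 - <<'E'
from h import *
t=dict(np.load("top0.npz"));s=dict(np.load("side0.npz"))
ct=lambda u,v:((u+.5)/5-.5+165,(v+.5)/5-.5+135)
cs=lambda u,v:((u+.5)/6-.5+205,(v+.5)/6-.5+145)
for nm,a,b,z in(("post",ct(565,148),cs(362,333),92),("thumb",ct(335,168),cs(383,190),80)):
    print(nm,st(ray(t,a,z)).round(1),st(ray(s,b,z)).round(1))
print("lens cap",st(ray(t,ct(596,311),20)).round(),"jaw far end",st(ray(t,ct(466,375),55)).round(),"monoc",st(ray(t,ct(280,10),80)).round(),
 "bino rear",st(ray(t,ct(350,330),24)).round())
from plant import bot
for g in(1,-1):
    for p in((-185,-30,150),(-60,-30,58),(0,-55,58),(60,-50,58)): print(g,p,bot.solve_ik(w(*p),rot(g)))
E
```

```text
post [[-150.9  -27.1   92. ]] [[-158.3  -27.9   92. ]]
thumb [[ -0.1 -52.7  80. ]] [[  0.9 -53.9  80. ]]
lens cap [[-151.   73.   20.]] jaw far end [[-53.  99.  55.]] monoc [[  12. -169.   80.]] bino rear [[17. 47. 24.]]
1 (-185, -30, 150) [-2.96791836e-01  2.61747044e-01  1.46957228e+00 -4.44089210e-16
  1.41027333e+00  2.61291637e+00]
1 (-60, -30, 58) [-1.02942635e-01  2.64305267e-01  1.66466591e+00 -4.44089210e-16
  1.21262148e+00  2.80676557e+00]
1 (0, -55, 58) None
1 (60, -50, 58) None
-1 (-185, -30, 150) [-2.96791836e-01  2.61747044e-01  1.46957228e+00 -4.44089210e-16
  1.41027333e+00 -5.28676280e-01]
-1 (-60, -30, 58) [-1.02942635e-01  2.64305267e-01  1.66466591e+00 -4.44089210e-16
  1.21262148e+00 -3.34827079e-01]
-1 (0, -55, 58) [ 9.23412757e-03  2.94781131e-01  1.62514213e+00 -4.44089210e-16
  1.22166940e+00 -2.22650317e-01]
-1 (60, -50, 58) [ 1.09682317e-01  2.80618445e-01  1.64362350e+00 -4.44089210e-16
  1.21735071e+00 -1.22202128e-01]
```

```bash
python3 - <<'E'
from h import *
from plant import bot,hand,status
hand.grip(0,40)
R=rot(-1)
bot.reach(w(-200,-29,150),R); bot.move_straight(w(-200,-29,52),velocity=120); bot.hold(.2)
f0=status.read_state()["wrist_force"]; print("base",f0, status.read_state()["t"])
x=-200; log=[]; t0=status.read_state()["t"]
while x<-45:
    F=0;
    a=log[-1][1] if log else 0
    x+=3 if a<5.2 else 1 if a<8.5 else .5
    bot.move_straight(w(x,-29,52),velocity=25)
    s=status.read_state(); d=(f0-s["wrist_force"])
    log.append((x,d[:2]@X,d[:2]@Y,d[2],st(s["tcp_pos"])[0,0],s["t"]))
    if log[-1][1]>11 or s["t"]-t0>16: break
bot.hold(.3); s=status.read_state();d=f0-s["wrist_force"];print("held",d[:2]@X,s["t"])
for l in log: print(np.round(l,2))
E
```

```text
base [-0.07452597 -0.16799874 -0.04047897] 4.6583
held 12.61263876659232 15.0583
[-197.      0.78    0.67    0.34 -196.83    4.92]
[-1.940e+02 -3.900e-01  9.000e-02 -9.600e-01 -1.938e+02  5.190e+00]
[-1.9100e+02 -6.5000e-01 -7.0000e-02 -3.7000e-01 -1.9084e+02  5.4600e+00]
[-1.8800e+02 -2.2000e-01  4.0000e-02  4.7000e-01 -1.8785e+02  5.7200e+00]
[-1.8500e+02  3.1000e-01  1.3200e+00 -2.0000e-02 -1.8483e+02  5.9900e+00]
[-182.     -0.48   -0.21   -0.28 -181.84    6.26]
[-179.      0.19   -0.97    0.99 -178.86    6.52]
[-176.     -0.18    1.21    0.28 -175.85    6.79]
[-1.7300e+02 -3.0000e-02  6.0000e-01  3.0000e-02 -1.7286e+02  7.0600e+00]
[-170.      0.57    0.2     0.18 -169.97    7.32]
[-167.      2.51    1.16   -1.14 -166.9     7.59]
[-164.      0.65    1.25    0.26 -163.91    7.86]
[-161.      2.7     1.59    0.62 -160.89    8.12]
[-158.      1.05    1.3     0.21 -157.92    8.39]
[-155.      1.34    1.72   -1.   -154.92    8.66]
[-152.      2.2     2.09   -1.42 -151.93    8.93]
[-149.      2.09    1.96   -1.41 -148.91    9.19]
[-146.      2.56    0.4    -0.9  -145.9     9.46]
[-143
[... 336 characters left out ...]
000e-02 -1.2494e+02  1.1320e+01]
[-122.      2.48    2.53   -0.42 -121.93   11.59]
[-119.      1.84    1.47    0.3  -118.93   11.86]
[-116.      2.02    1.94    0.33 -115.91   12.12]
[-1.1300e+02  2.6700e+00  1.6200e+00  1.1000e-01 -1.1292e+02  1.2390e+01]
[-1.1000e+02  2.4700e+00  5.8000e-01  2.0000e-02 -1.0993e+02  1.2660e+01]
[-107.      2.29    1.68    0.2  -106.93   12.92]
[-104.      1.22    2.12    0.32 -103.95   13.19]
[-101.      2.74    1.93    0.84 -101.02   13.46]
[-98.     3.32   2.31  -0.33 -98.11  13.72]
[-95.     4.29   1.86   0.64 -95.25  13.99]
[-92.     8.78   0.37  -2.96 -92.62  14.26]
[-91.5   10.5   -0.48  -1.06 -92.45  14.51]
[-91.    12.64  -0.35  -1.43 -92.12  14.76]
```

```bash
python3 - <<'E'
from h import *
from plant import bot,hand,status,cams
bot.move_straight(w(-110,-29,52),velocity=40)
bot.move_straight(w(-120,-29,150),velocity=200)
bot.reach(w(-140,-29,260),rot(-1))
t=cams.snapshot("top");s=cams.snapshot("side")
np.savez("top1.npz",**t);np.savez("side1.npz",**s)
a=cv2.resize(t["frame"][135:240,165:310],None,fx=4,fy=4,interpolation=2)
b=cv2.resize(s["frame"][145:240,205:300],None,fx=4,fy=4,interpolation=2)
im=np.zeros((800,580,3),np.uint8);im[:420]=a;im[420:800,:380]=b
cv2.imwrite("pics/mid.png",im[:800]); z=status.read_state();print(z["t"],z["wrist_force"])
E
```

```text
16.95 [ 0.01206546  0.90942839 -0.15345855]
```

View pics/mid.png

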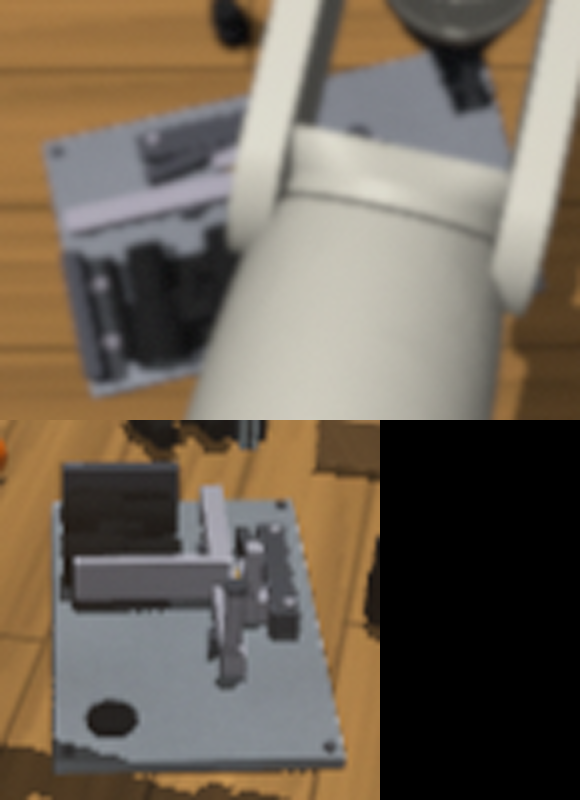

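The jaw now lies against the binoculars and they sit against the pad. In the side part of the picture the jaw is at about (150,580) and the thumb tab is free near (255,550). Next is the wedge.

```bash
python3 - <<'E'
from h import *
from plant import bot,hand,status
R=rot(-1)
bot.reach(w(-40,-57,150),R); bot.move_straight(w(-40,-57,58),velocity=100); bot.hold(.2)
def rd(n=4):
    v=[]
    for _ in range(n): v.append(status.read_state()["wrist_force"]); bot.hold(.02)
    return np.mean(v,0)
f0=rd(8); t0=status.read_state()["t"]; print("base",f0,t0)
D=np.array([.986,.164]); q=0; F=0; log=[]
while q<75:
    q+=2 if F<3 and q<8 else 1 if F<8.5 else .25 if F<14 else .15
    bot.move_straight(w(-40+q*D[0],-57+q*D[1],58),velocity=25)
    d=f0-rd(); F=d[:2]@X*D[0]+d[:2]@Y*D[1]
    s=status.read_state(); log.append((q,F,d[:2]@Y,d[2],st(s["tcp_pos"])[0,0],s["t"]))
    if F>17.2 or s["t"]-t0>16: break
bot.hold(.4); d=f0-rd(8); print("held",d[:2]@X,d[:2]@Y)
for l in log: print(np.round(l,2).tolist())
E
```

```text
base [ 0.25460023 -0.13967959  0.1526728 ] 19.0083
held 16.724082918035243 3.0185189024892476
[2.0, -0.3, 0.24, 0.01, -37.97, 19.32]
[4.0, -0.43, -0.39, 0.64, -36.0, 19.64]
[6.0, -0.32, -0.22, -0.04, -34.02, 19.96]
[8.0, -0.7, -0.0, 0.6, -32.07, 20.27]
[9.0, -0.35, -0.1, 0.25, -31.11, 20.59]
[10.0, -0.14, -0.24, -0.04, -30.13, 20.91]
[11.0, -0.1, 0.05, -0.3, -29.17, 21.22]
[12.0, 0.04, -0.5, 0.31, -28.14, 21.54]
[13.0, -0.46, -0.15, 0.44, -27.17, 21.86]
[14.0, -0.19, -0.31, 0.03, -26.2, 22.18]
[15.0, -0.65, -0.47, 0.7, -25.17, 22.49]
[16.0, -0.11, -0.34, 0.15, -24.21, 22.81]
[17.0, 0.03, -0.09, 0.08, -23.23, 23.12]
[18.0, -0.32, -0.11, 0.31, -22.22, 23.44]
[19.0, 0.12, -0.11, 0.2, -21.26, 23.76]
[20.0, -0.36, 0.21, 0.28, -20.26, 24.08]
[21.0, 0.05, -0.01, 0.01, -19.26, 24.39]
[22.0, -0.75, -0.3, -0.08, -18.3, 24.71]
[23.0, -0.02, 0.05, 0.32, -17.31, 25.02]
[24.0, -0.46, -0.26, 0.53, -16.31, 25.34]
[25.0, -0.29, -0.45, -0.29, -15.33, 25.66]
[26.0, 0.13, -0.37, 0.33, -14.33, 25.98]
[27.0, -0.2, -0.07, 0.15, -13.37, 26.29]
[28.0, 2.99, 0.01, 0.53, -12.54, 26.61]
[29.0, 5.14, 0.37, 0.58, -11.64, 26.92]
[30.0, 4.9, 0.71, 0.76, -10.64, 27.24]
[31.0, 4.66, 0.21, 0.32, -9.68, 27.56]
[32.0, 4.89, 0.1, 0.58, -8.68, 27.88]
[33.0, 5.09, 0.72, 0.59, -7.71, 28.19]
[34.0, 4.71, 0.49, 0.58, -6.7, 28.51]
[35.0, 4.45, 1.18, 0.5, -5.71, 28.82]
[36.0, 4.82, 0.05, 0.63, -4.76, 29.14]
[37.0, 5.03, 0.78, 0.49, -3.74, 29.46]
[38.0, 4.71, 0.67, 0.82, -2.79, 29.78]
[39.0, 7.21, 1.34, 0.88, -2.09, 30.09]
[40.0, 11.7, 2.11, 2.3, -1.58, 30.41]
[40.25, 13.48, 2.23, 1.92, -1.54, 30.72]
[40.5, 15.38, 3.28, 2.56, -1.48, 31.04]
[40.65, 16.48, 2.9, 2.33, -1.49, 31.36]
[40.8, 17.42, 3.05, 2.92, -1.39, 31.68]
```

```bash
python3 - <<'E'
from h import *
from plant import bot,hand,status,cams
p=lambda q,z=58:w(-40+q*.986,-57+q*.164,z)
bot.move_straight(p(40.95),velocity=25); bot.hold(.3)
v=[]
for _ in range(8): v.append(status.read_state()["wrist_force"]); bot.hold(.02)
f=-np.mean(v,0)+[.25,-.14,.15]; print("F",f[:2]@X*.986+f[:2]@Y*.164)
bot.move_straight(p(22),velocity=40); bot.move_straight(p(22,200),velocity=200)
bot.reach(w(-230,-150,260),rot(-1))
t=cams.snapshot("top");s=cams.snapshot("side")
a=cv2.resize(t["frame"][135:240,165:310],None,fx=4,fy=4,interpolation=2)
b=cv2.resize(s["frame"][145:240,205:300],None,fx=4,fy=4,interpolation=2)
im=np.zeros((800,580,3),np.uint8);im[:420]=a;im[420:800,:380]=b
cv2.imwrite("pics/end.png",im); z=status.read_state();print(z["t"],z["wrist_force"])
E
```

```text
F 17.529989736190515
35.425 [0.01251561 0.19486822 0.03747196]
```

View pics/end.png

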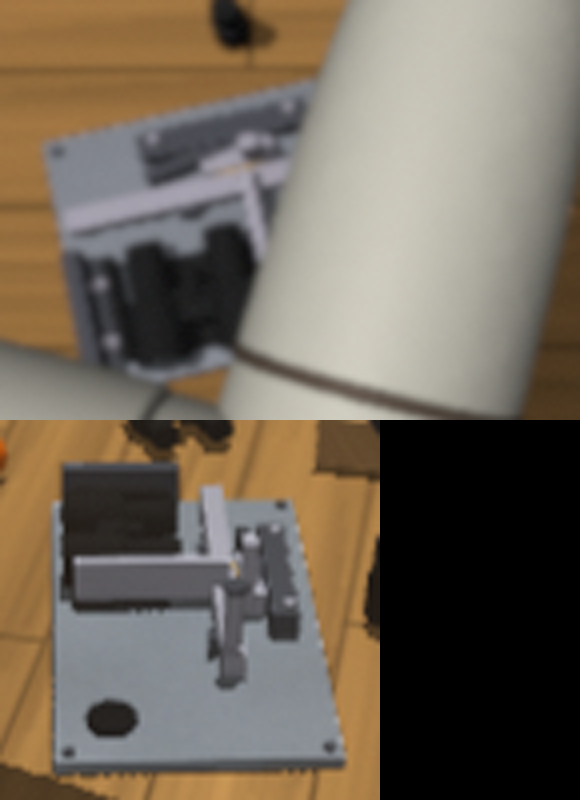

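The top part shows the jaw against the binoculars near (258,225), with the binoculars on the pad side. The wedge is forward against the bar near (240,160), and the monocular at (230,20) and lens cap have not moved. The arm is clear, so I'm handing in.

```bash
python3 -c "
from plant import bot
print(bot.finish_job())"
```

```text
the job is handed in; nothing more can be done
None
```

I clamped the binoculars, jammed the wedge and handed the job in; the hand-in reports no verdict, so I can't confirm it passed. The last time I read before handing in was 35.4 s of the 48 s allowed.

- **Bar:** I pushed it by its post with the closed fingers until the push held at 12.6 N, inside the 10–14 N range. The force rose by about 1.5 N per mm near the end, as expected from the sprung pad.
- **Wedge:** I pushed it along its ramp. It dragged at about 5 N, then the force rose steeply. I stopped at about 17.5 N, inside the 16–20 N range, then backed off and let go.
- **Last pictures:** They show the jaw on the binoculars, the binoculars on the pad side and the wedge up against the bar. The monocular and lens cap have not moved. The other bystanders were partly hidden or out of frame; the arm felt nothing unexpected in the forces I logged during the pushes.
- **Wrist force:** It was about 0.2 N after release, so the robot was touching nothing.
- **Disagreements:**
  - The bar's drag read about 2 N, not the 4 N stated; I read it just after each step, when it may already have relaxed.
  - The two cameras differed by 7 mm on where the post was. I started the push well short of it, so this did not matter.
- **Not measured:** I could not read the contact forces between jaw and binoculars, binoculars and pad, or wedge and bar directly; they are inferred from the wrist force.

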